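# Park a sprung levelling bar on the spacer that fits

## Robot

A 6-joint arm with a two-finger parallel gripper is mounted at the origin on the work surface. World frame = base frame: x ahead of the robot, y to its left, z up, the work surface at z = 0. Lengths are in m, angles in rad, forces in N, time in s.
With the tool pointing down it reaches from about 0.425 to 0.95 m from the base axis. Payload 3.5 kg.
Tool frame: the origin (TCP) lies midway between the tips of the shut fingers; the grasp point (between the pads) lies 19 mm behind it; z points along the fingers, y is the line along which they close (so a half turn about z gives the same grasp; the last joint's range is limited). The gripper opens to 85 mm and grips with 20 to 120 N. Pads are 22 mm wide; open, the fingers measure 114 mm over their backs; the gripper's body (76 mm by 85 mm) begins 54 mm behind the grasp point. The pads swing forward as they close: fully open they stand 13 mm farther back than shut.
Start: joints at [1.19, 0.286, 1.577, -0, 1.279, -0.15], TCP at [0.154, 0.657, 0.231] pointing down, gripper open.
Joint ranges: [-2.77, 2.77], [-0.9, 2.22], [0.21, 2.48], [-1.53, 4.67], [0.24, 2.81], [-2.84, 2.84]. Speed limits (rad/s): [2.79, 2.79, 3.14, 3.14, 3.14, 3.14].

## Interface

Orientations are given as a unit quaternion [x, y, z, w].
In Python, from plant import get_state, read_camera, ctrl gives the robot as it stands.
- The arm moves only by the shell command python3 -m crank 'ROWS' [FORCE]. ROWS is JSON, a list of rows, each a list of 3 entries, a list of its own where there are three numbers: the shift along the tool's x, y, z in mm, then the turn about the tool's z in degrees, then the closure in counts, from 0 (fully open) to 255 (shut). In form: [[[tx, ty, tz], yaw, claw], ...]. A call has 1 to 10 rows; each row is the pose to reach, as a shift and turn from the pose commanded when the call began, along the tool's axes at that moment; what a row does not reach only later rows make up. A row lasts 1/10 s, in which the tool goes at most 50 mm and 8.59 degrees, less where a joint would pass 70% of its speed; a pose out of reach is approached as far as the arm can. A call with a gripper value outside its range is refused whole. The fingers move at their own pace and stop on an object; FORCE is the grip in N (left out, the last holds). Time passes only in rows, so rows that repeat a pose let the fingers close. It gives the time, the measured TCP pose, the force, the opening and the grip force at its end, in the units of the state.
- get_state(): the state, without advancing time (a new reading comes with each control period).
- read_camera(name): name is "scene" or "top" or "wrist"; returns a dict with "frame" (400x640x3 uint8, blue, green, red), "range_z" (400x640 float32, m along the optical axis (not along the pixel's ray), 0 where there is no reading), "vfov" (degrees; the focal length in pixels is half the picture's height over the tangent of half this angle, whatever the lens; pixels are square), "cx", "cy" (the principal point, pixels), "origin" and "orientation" of the camera in the world. Camera axes: x right, y down, z forward; pixel columns grow to the right and rows downward; lengths in m; the calibration is good to about 2 mm. A picture is of the moment at which its call begins.
- ctrl.sign_off(): hands the job in; it is judged then, once.
The state is a dict: "time": time; "qpos": joint angles; "dq": joint speeds; "joint_efforts": joint torques, N m; "eef_pos": TCP position; "tcp_rot": TCP orientation; "contact_force": force on the tool from outside, world axes, zero at the start; "wrist_torque": the same for the moment, N m; "opening": opening from 0.0 (shut) to 1.0 (fully open); "finger_force": force on a finger pad.
Only numpy, scipy, OpenCV 4.12 (cv2) and the standard library are available. Lean on these libraries where they do the work, as an engineer would, in place of code of your own. Each camera call takes 0.05 s, during which the arm holds its last target. There are 200 camera calls.

## Task

One of the three white gauge spacers fits under the sprung bar of the levelling gate: slide them in nose first on the bench, trying them by feel without forcing, until you find one that goes fully home against the stop and is gripped snugly by the bar. Leave it there, let go, with the other two standing flat on the bench well clear of the gate, and do not disturb the sieve or the jar.

Things in the scene. Friction and masses are not known exactly. Their poses are not given: they have to be found in the camera images.
- gate: Fixed steel levelling gate. Origin on the bench below the middle of its bar; x = direction a spacer is pushed in, y along the bar, z up. Two posts at y = +-80 mm, 84 mm tall, 138 mm clear between their feet. An adjustable crossbeam, lower than the posts, carries a sprung round bar along y, 16 mm thick, 136 mm long, axis at x = 0. A spacer pressing on the gate with over 60 N counts as forced.
- gate_mouth (a point): Bench point 30 mm before the bar (gate x = -30). The bar's underside hangs 11.5 to 23.5 mm above the bench, new each time. Springs press it down with about 4 N; it lifts at most 5 mm (then about 5 N). A spacer 0 to 5 mm thicker than the opening goes in with about 5 to 12 N of push and stays gripped; either of two such fits is right. A thinner one is loose, a thicker one jams on its nose.
- gate_stop (a point): Middle of the stop's front face, on the bench at gate x = +30 mm, facing the bar. The stop is a fixed steel strip 14 mm tall, 182 mm along y. A spacer is home when its nose tip touches it: its origin is then at gate x = -25 mm, y about 0, its x axis along the gate's x.
- spacer_low: Loose white plastic slab, 110 long (x) x 50 wide (y) x 16 mm thick, 0.1 to 0.2 kg. Origin: centre of the underside, z up. At its +x end a 28 mm long sloping nose: the top falls from 16 to 9 mm at the tip (x = +55). Steel grip fin on top, centred at x = -37 mm, y = 0: 30 mm along x, 12 mm thick along y (pinch across y), from 16 to 50 mm above the bench.
- spacer_mid: Loose white plastic slab, 110 long (x) x 50 wide (y) x 20 mm thick, 0.1 to 0.2 kg. Origin: centre of the underside, z up. At its +x end a 28 mm long sloping nose: the top falls from 20 to 13 mm at the tip (x = +55). Steel grip fin on top, centred at x = -37 mm, y = 0: 30 mm along x, 12 mm thick along y (pinch across y), from 20 to 54 mm above the bench.
- spacer_high: Loose white plastic slab, 110 long (x) x 50 wide (y) x 24 mm thick, 0.1 to 0.2 kg. Origin: centre of the underside, z up. At its +x end a 28 mm long sloping nose: the top falls from 24 to 17 mm at the tip (x = +55). Steel grip fin on top, centred at x = -37 mm, y = 0: 30 mm along x, 12 mm thick along y (pinch across y), from 24 to 58 mm above the bench.
- jar: Bystander: loose glass jar with a lid, 70 mm diameter, 90 mm tall; origin: centre of the underside.
- sieve: Bystander: loose round stainless sieve pan, 110 mm diameter, 45 mm tall; origin: centre of the underside.
Not all that is in view belongs to the job. What is shaped like the spacer_high but green or pink is not meant. What is shaped like the spacer_mid but blue is not meant.

How it is judged:
By the outcome, as a careful person would: the job done as asked, in the order asked, and still so for the second after the job is handed in, with the robot touching nothing.
It also fails if it takes over 72 s, if anything falls off the work surface, if the arm or the gripper's body presses on something with over 40 N, if the wrist force passes 120 N, or if a joint passes its speed limit or range.

## Working session

There is one attempt and no reset: what is moved stays moved. The work goes in short steps, Python scripts to look and compute and a shell command to move; the robot and the scene stay as the last step left them, time stands still between calls to the robot, and variables do not carry over. Pictures are saved under pics/ and viewed, at most 10 in all, crops included, and the job is handed in when it is done.

```bash
ls; mkdir -p pics; cat > h.py <<'E'
import numpy as np, cv2
from scipy.spatial.transform import Rotation as R
from plant import get_state, read_camera
def cloud(c):
    h,w=c["range_z"].shape; f=h/2/np.tan(np.radians(c["vfov"])/2)
    u,v=np.meshgrid(np.arange(w),np.arange(h)); z=c["range_z"]
    P=np.stack([(u-c["cx"])/f*z,(v-c["cy"])/f*z,z],-1)
    return P@R.from_quat(c["orientation"]).as_matrix().T+np.array(c["origin"])
E
python3 - <<'E'
from h import *
for n in("top","scene"):
    c=read_camera(n); cv2.imwrite(f"pics/{n}0.png",c["frame"]); np.savez(f"pics/{n}0.npz",P=cloud(c),z=c["range_z"],f=c["frame"])
    print(n,c["origin"],c["orientation"],c["vfov"])
print(get_state())
E
```

```text
pics
top [0.26377127 0.03024372 1.41235596] [-0.69857141  0.71017858 -0.06475456  0.05874704] 43.7503797226191
scene [ 0.91095096 -0.7240568   0.64570995] [ 0.86337428  0.22953468 -0.10333933 -0.4372867 ] 51.022074034099205
{'time': 0.1, 'qpos': array([ 1.19000808e+00,  2.87098606e-01,  1.57802393e+00,  5.39807676e-06,
        1.27857797e+00, -1.50008026e-01]), 'dq': array([-0.00045948, -0.00159202, -0.00362215,  0.00054111,  0.00120841,
       -0.00147364]), 'joint_efforts': array([ 6.30588038e-04, -4.07301199e+01, -2.93698597e+01, -8.34039474e-05,
        3.47433161e-03,  7.01611270e-06]), 'eef_pos': array([0.15415297, 0.65656134, 0.23007474]), 'tcp_rot': array([ 1.15134925e-01,  9.93349303e-01, -1.01634809e-03, -2.78931179e-04]), 'contact_force': array([-0.49668819, -0.16201651, -0.4288316 ]), 'wrist_torque': array([-0.04400928, -0.02944536, -0.00037708]), 'finger_force': 0.0, 'opening': 0.9977458050832552}
```

View pics/top0.png

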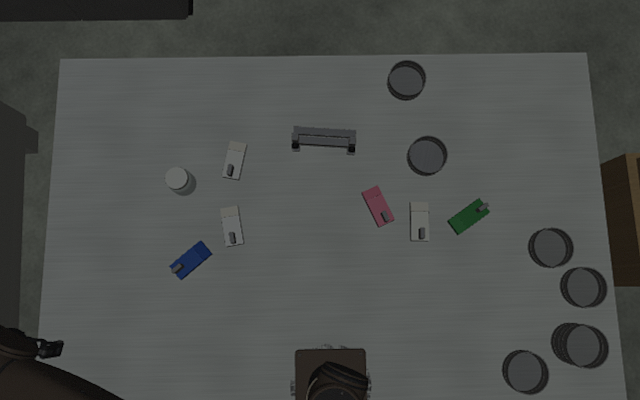

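View pics/scene0.png

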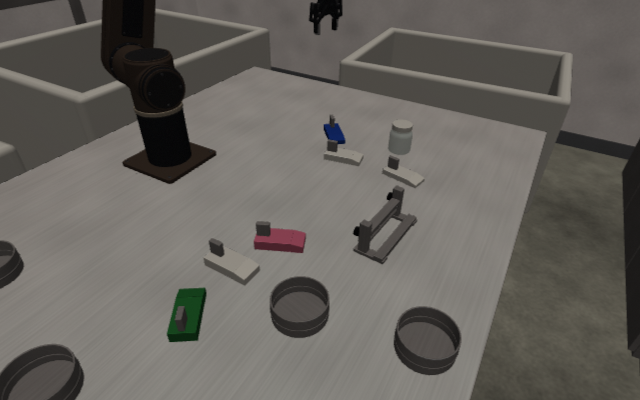

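The top view shows three white slabs at (234,160), (232,226) and (420,221), each with its fin at the near end and nose pointing away. It also shows the gate at (324,140) with its stop strip on the far side, and the jar at (179,180). The nearest sieve is at (427,155). The pink (378,206), green (468,216) and blue (190,260) slabs are decoys by colour. Next I measure the white slabs and the gate.

```bash
python3 - <<'E'
from h import *
d=np.load("pics/top0.npz"); P=d["P"]; f=d["f"]
for n,(u,v) in dict(A=(234,160),B=(232,226),C=(420,221)).items():
    s=np.s_[v-28:v+29,u-22:u+23]; p=P[s].reshape(-1,3)
    ring=p[np.abs(p[:,2])<.008]; b=np.c_[ring[:,:2],np.ones(len(ring))]; k=np.linalg.lstsq(b,ring[:,2],rcond=None)[0]
    h=p[:,2]-np.c_[p[:,:2],np.ones(len(p))]@k
    m=(h>.008)&(h<.031); q=p[m]; fin=p[(h>.04)]
    r=cv2.minAreaRect((q[:,:2]*1000).astype(np.float32))
    fc=fin[:,:2].mean(0); bc=np.array(r[0])/1000
    ax=bc-fc; 
    hist=np.histogram(h[m]*1000,np.arange(8,32,1))[0]
    print(n,"rect",np.round(r,1) if 0 else r,"fin",fc.round(4),fin[:,2].max().round(4),"yawfin",np.degrees(np.arctan2(ax[1],ax[0])).round(1),hist, "bench",k.round(3), "p80",np.percentile(h[m],[60,75,90]).round(4))
s=np.s_[115:165,280:370]; p=P[s].reshape(-1,3)
for lo,hi in((.008,.025),(.03,.06),(.06,.075),(.078,.095)):
    q=p[(p[:,2]>lo)&(p[:,2]<hi)]
    if len(q)>4: print(lo,hi,len(q),cv2.minAreaRect((q[:,:2]*1000).astype(np.float32)),np.median(q[:,2]))
q=p[(p[:,2]>.078)]
for sg in (1,-1):
    a=q[sg*(q[:,1]-np.median(p[:,1]))>0]; print(a.mean(0),len(a))
for u,v in((427,155),(406,80),(179,180)):
    q=P[v-25:v+26,u-25:u+26].reshape(-1,3); q=q[q[:,2]>.03]; print(q[:,:2].min(0),q[:,:2].max(0),q[:,2].max())
cv2.imwrite("pics/crop.png",np.hstack([cv2.convertScaleAbs(cv2.resize(f[v-35:v+35,u-30:u+30],None,fx=4,fy=4,interpolation=2),alpha=1.7) for u,v in((234,160),(232,226),(420,221))]))
E
```

```text
A rect ((623.766845703125, 266.5091552734375), (91.44257354736328, 159.1256561279297), 73.54574584960938) fin [0.5461 0.2404] 1.4124 yawfin 18.6 [20 13 29 47 55 56 54 66 58 56 51 32 25 17  7  2  2  1  2  1  1  2  1] bench [ 0.004 -0.001 -0.001] p80 [0.0163 0.0178 0.02  ]
B rect ((433.48699951171875, 268.4564514160156), (126.04573059082031, 153.85850524902344), 89.2226333618164) fin [0.3774 0.2259] 1.4124 yawfin 37.2 [11  3  7 14 17 16 27 50 52 65 61 78 74 61 37 32 23  8 10  4  2  2  1] bench [ 0.002 -0.002  0.001] p80 [0.0199 0.0213 0.0235]
C rect ((449.6617126464844, -266.0865783691406), (106.00491333007812, 133.52284240722656), 83.60951232910156) fin [ 0.3868 -0.2247] 1.4124 yawfin -33.4 [ 3  5  2  4  1  6  7 12 23 25 35 35 52 76 60 80 65 54 40 28 26 10 10] bench [0.002 0.    0.001] p80 [0.0236 0.025  0.0272]
0.008 0.025 538 ((687.7442626953125, 1.5015106201171875), (257.99298095703125, 145.69784545898438), 87.56311798095703) 0.014694867683252677
0.03 0.06 340 ((660.0602416992188, 8.645660400390625), (178.0989532470703, 36.030364990234375), 85.34736633300781) 0.0570145068966349
0.06 0.075 215 ((660.191650390625, 8.843391418457031), (176.9898681640625, 33.445343017578125), 85.80474090576172) 0.06211066457307224
0.078 0.095 110 ((664.9632568359375, 8.08123779296875), (177.4443817138672, 23.357587814331055), 85.01992797851562) 0.08533941635971554
[0.59743483 0.07696697 0.32631385] 66
[ 0.65847519 -0.07163236  0.08551669] 56
[ 0.26377127 -0.34435988] [0.68092421 0.03024372] 1.412355955046871
[ 0.26377127 -0.29391388] [0.91547886 0.03024372] 1.412355955046871
[0.26377127 0.03024372] [0.59227855 0.43918276] 1.412355955046871
```

View pics/crop.png

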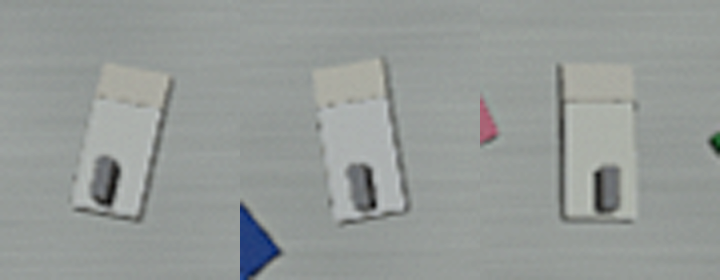

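The crop shows three white slabs, left to right A (234,160), B (232,226) and C (420,221). By depth they look like low, mid and high. Dropouts spoiled the rectangles, so I refit with invalid pixels removed and a colour mask.

```bash
python3 - <<'E'
from h import *
d=np.load("pics/top0.npz"); P=d["P"]; f=d["f"]; ok=d["z"]>0
def clean(m):
    n,l,s,_=cv2.connectedComponentsWithStats(m.astype(np.uint8)); i=1+s[1:,4].argmax(); return l==i
for n,(u,v) in dict(A=(234,160),B=(232,226),C=(420,221)).items():
    s=np.s_[v-32:v+33,u-25:u+26]; z=P[s][...,2]; 
    col=f[s].astype(int).max(-1)-f[s].astype(int).min(-1)
    m=clean(ok[s]&(z>.007)&(z<.032)&(col<60)); q=P[s][m]
    g=ok[s]&(z>.038)&(z<.075); fin=P[s][g]
    r=cv2.minAreaRect((q[:,:2]*1000).astype(np.float32))
    print(n,r,"fin",fin[:,:2].mean(0).round(4),len(fin),"ztop",np.median(fin[:,2]).round(4),"body p",np.percentile(q[:,2],[50,75]).round(4))
s=np.s_[110:170,280:370]; p=P[s][ok[s]]
for lo,hi in((.009,.025),(.03,.075),(.078,.095)):
    q=p[(p[:,2]>lo)&(p[:,2]<hi)]
    print(lo,cv2.minAreaRect((q[:,:2]*1000).astype(np.float32)),np.median(q[:,2]))
q=p[p[:,2]>.07]
a=q[q[:,1]>.06].mean(0);b=q[q[:,1]<-.04].mean(0);print(a,b,(a+b)/2, np.degrees(np.arctan2(-(a-b)[0],(a-b)[1])))
for u,v in((427,155),(406,80),(179,180)):
    s=np.s_[v-25:v+26,u-25:u+26]; q=P[s][ok[s]]; q=q[q[:,2]>.03]; print(q[:,:2].min(0),q[:,:2].max(0),q[:,2].max())
# gate from scene camera: heights slices near gate
d=np.load("pics/scene0.npz");P=d["P"];ok=d["z"]>0
s=np.s_[180:270,345:425]
c=(a+b)[:2]/2; e=(a-b)[:2];e/=np.linalg.norm(e); x=np.array([e[1],-e[0]])
q=P[s][ok[s]]; gx=(q[:,:2]-c)@x; gy=(q[:,:2]-c)@e
m=(np.abs(gy)<.055)&(np.abs(gx)<.05)
H=np.histogram2d(q[m,2]*1000,gx[m]*1000,[np.arange(-2,90,4),np.arange(-50,55,5)])[0].astype(int)
print(H)
E
```

```text
A ((627.171875, 267.34259033203125), (53.68379211425781, 114.71295928955078), 79.05520629882812) fin [0.5896 0.2732] 57 ztop 0.0485 body p [0.0164 0.0189]
B ((435.3345642089844, 269.6474914550781), (114.19693756103516, 52.76213455200195), 10.209875106811523) fin [0.3989 0.2629] 59 ztop 0.0537 body p [0.0201 0.0223]
C ((439.7829284667969, -258.8305358886719), (52.367794036865234, 110.9299087524414), 87.89071655273438) fin [ 0.4023 -0.2563] 67 ztop 0.057 body p [0.0241 0.0264]
0.009 ((684.6771240234375, -2.3640975952148438), (244.7494354248047, 172.29783630371094), 88.30847930908203) 0.014883644961907194
0.03 ((660.0602416992188, 8.645660400390625), (178.0989532470703, 36.030364990234375), 85.34736633300781) 0.05891209542538012
0.078 ((664.9632568359375, 8.08123779296875), (177.4443817138672, 23.357587814331055), 85.01992797851562) 0.08533941635971554
[0.67059364 0.08768645 0.08397294] [ 0.6573235  -0.07152577  0.08426135] [0.66395857 0.00808034 0.08411715] -4.764521426895358
[ 0.57250149 -0.34435988] [ 0.68092421 -0.23293525] 0.05402432333379137
[ 0.80149779 -0.29391388] [ 0.91547886 
[... 787 characters left out ...]
 0  0]
 [ 0  0  0  0  0  0  0  0  0  0  0  0  2  0  0  0  0  0  0  0]
 [ 0  0  0  0  0  0  0  0  0  0  0  0 12  6  0  0  0  0  0  0]
 [ 0  0  0  0  0  0  0  0  0  0  0  0 19  6  0  0  0  0  0  0]
 [ 0  0  0  0  0  0  0  0  5  7  9  6 26  9  0  0  0  0  0  0]
 [ 0  0  0  0  0  0  0  0  8 45 52 55 52  7  0  0  0  0  0  0]
 [ 0  0  0  0  0  0  0  0  0  0  0  1  0  0  0  0  0  0  0  0]
 [ 0  0  0  0  0  0  0  0  0  0  0  0  0  0  0  0  0  0  0  0]
 [ 0  0  0  0  0  0  0  0  0  0  0  0  0  0  0  0  0  0  0  0]
 [ 0  0  0  0  0  0  0  0  0  0  0  0  0  0  0  0  0  0  0  0]
 [ 0  0  0  0  0  0  0  0  0  0  0  0  0  0  0  0  0  0  0  0]
 [ 0  0  0  0  0  0  0  0  0  0  0  0  0  0  0  0  0  0  0  0]]
```

```bash
python3 - <<'E'
from h import *
from scipy.optimize import least_squares
c=np.array([.664,.008]); th=np.radians(-4.8); x=np.array([np.cos(th),np.sin(th)]); e=np.array([-x[1],x[0]])
d=np.load("pics/scene0.npz");P=d["P"];ok=d["z"]>0
s=np.s_[175:275,340:430]; q=P[s][ok[s]]; g=np.c_[(q[:,:2]-c)@x,(q[:,:2]-c)@e,q[:,2]]*1000
bench=g[(abs(g[:,1])<50)&(g[:,0]<25)&(g[:,0]>-45)&(g[:,2]<8)]; print("bench",np.median(bench[:,2]))
stop=g[(g[:,2]>11)&(g[:,2]<18)&(abs(g[:,1])<80)]; print("stop top",np.median(stop[:,2]),"x",np.percentile(stop[:,0],[1,3,99]))
m=(abs(g[:,1])<50)&(abs(g[:,0])<25)&(g[:,2]>18)&(g[:,2]<40); b=g[m]
r=least_squares(lambda p:np.hypot(b[:,0]-p[0]-p[2]*b[:,1],b[:,2]-p[1])-8,[4,30,0],loss="soft_l1"); print("bar",r.x,np.degrees(r.x[2]),len(b),np.abs(r.fun).mean())
print(np.percentile(b[:,2],[0,2,5,50,95,100]))
be=g[(abs(g[:,1])<60)&(g[:,2]>50)&(g[:,2]<66)&(abs(g[:,0])<25)]; print("beam x",np.percentile(be[:,0],[2,98]),np.percentile(be[:,2],[50,98]))
po=g[g[:,2]>78]; print("posts",[(po[k*po[:,1]>0][:,:2].min(0),po[k*po[:,1]>0][:,:2].max(0)) for k in(1,-1) if (k*po[:,1]>0).any()])
d=np.load("pics/top0.npz");P=d["P"];ok=d["z"]>0
s=np.s_[110:170,280:370]; q=P[s][ok[s]]; g=np.c_[(q[:,:2]-c)@x,(q[:,:2]-c)@e,q[:,2]]*1000
st=g[(g[:,2]>9)&(g[:,2]<22)&(g[:,0]>15)];print("TOP stop",np.percentile(st,[3,97],axis=0),np.polyfit(st[:,1],st[:,0],1))
be=g[(abs(g[:,1])<60)&(g[:,2]>50)&(g[:,2]<66)]; print("beam",np.percentile(be,[2,98],axis=0))
po=g[g[:,2]>78]; print("posts",[(po[k*po[:,1]>0][:,:2].min(0),po[k*po[:,1]>0][:,:2].max(0)) for k in(1,-1)])
E
```

```text
bench 0.4370767098105244
stop top 14.331683443376097 x [ 9.45586178 14.83995011 56.62843574]
bar [ 3.45690765e+00  2.81224257e+01 -6.02301127e-03] -0.34509312578469287 81 0.7474772488716486
[24.06585007 24.62584143 25.73490695 31.11541424 34.45115454 35.57960117]
beam x [-6.06698905 15.46462499] [58.73741367 60.90400564]
posts [(array([-6.27242786, 69.97369009]), array([14.98121587, 89.664686  ])), (array([ -5.66394402, -91.01193308]), array([ 15.87942672, -71.56266582]))]
TOP stop [[ 32.10062806 -85.07189827   9.56520767]
 [ 54.43658942  84.96146712  20.9179891 ]] [-1.83223041e-02  4.35934326e+01]
beam [[ -9.15761439 -58.45606489  52.20613416]
 [ 12.64842855  57.38309911  64.47193205]]
posts [(array([-9.57975822, 71.71248401]), array([12.88832298, 88.88809485])), (array([-10.98021637, -88.53987229]), array([ 12.35548584, -71.20230107]))]
```

Positions agree with the given sizes:

| Item | Measured | Position (m) | Yaw |
|---|---|---|---|
| A = low | 16 mm thick | – | −11° |
| B = mid | 20 mm thick | fin at (0.399, 0.263) | +10° |
| C = high | 24 mm thick | fin at (0.402, −0.256) | −2° |
| Gate | bar underside about 20 mm | (0.667, 0.008) | −4.8° |

I'll try mid first. If it is loose, high must fit; if it jams, low must fit.

```bash
cat >> h.py <<'E'
def to(p,head):
    s=get_state(); M=R.from_quat(s["tcp_rot"]).as_matrix()
    d=M.T@(np.array(p)-s["eef_pos"])*1000
    w=np.array([-np.sin(np.radians(head)),np.cos(np.radians(head)),0]); t=M.T@w
    y=np.degrees(np.arctan2(-t[0],t[1])); y=(y+90)%180-90
    print("shift",d.round(1),"yaw",round(y,1),"t",s["time"],"tcp",s["eef_pos"].round(4),"F",s["contact_force"].round(1),"q6",s["qpos"][5].round(2),"open",round(s["opening"],3)); return s
E
python3 -c "
from h import *
to([.399,.263,.15],10.2)"
```

```text
shift [-328.4 -327.    80.7] yaw -23.4 t 0.1 tcp [0.1542 0.6566 0.2301] F [-0.5 -0.2 -0.4] q6 -0.15 open 0.998
```

```bash
python3 -m crank '[[[-33,-33,8],-3,0],[[-66,-66,16],-6,0],[[-99,-99,24],-9,0],[[-132,-132,32],-12,60],[[-165,-165,40],-15,100],[[-198,-198,48],-18,120],[[-231,-231,56],-21,120],[[-264,-264,64],-23.4,120],[[-296,-295,72],-23.4,120],[[-328,-327,80],-23.4,120]]' 40; python3 -m crank '[[[0,0,0],0,120],[[0,0,0],0,120],[[0,0,0],0,120]]'; python3 - <<'E'
from h import *
to([.399,.263,.026],10.2)
c=read_camera("wrist"); cv2.imwrite("pics/w1.png",c["frame"]); P=cloud(c);ok=c["range_z"]>0
m=ok&(P[...,2]>.038)&(P[...,2]<.062)&(np.hypot(P[...,0]-.399,P[...,1]-.263)<.035); q=P[m]
print(m.sum(),cv2.minAreaRect((q[:,:2]*1000).astype(np.float32)),q.mean(0))
E
```

```text
time: 1.1
eef_pos: [0.3992, 0.262, 0.1508]
tcp_rot: [-0.089, 0.996, 0.0, -0.0]
contact_force: [1.6, 0.7, 0.1]
opening: 0.528
finger_force: 0.0
time: 1.4
eef_pos: [0.3984, 0.2643, 0.1513]
tcp_rot: [-0.089, 0.996, 0.0, -0.0]
contact_force: [-0.6, -0.1, 0.9]
opening: 0.531
finger_force: 0.0
shift [ -0.4  -1.4 125.3] yaw 0.0 t 1.4 tcp [0.3984 0.2643 0.1513] F [-0.6 -0.1  0.9] q6 -1.38 open 0.531
554 ((397.9908752441406, 265.0774841308594), (29.90324592590332, 11.98123550415039), 9.858840942382812) [0.39626164 0.26474605 0.05283562]
```

View pics/w1.png

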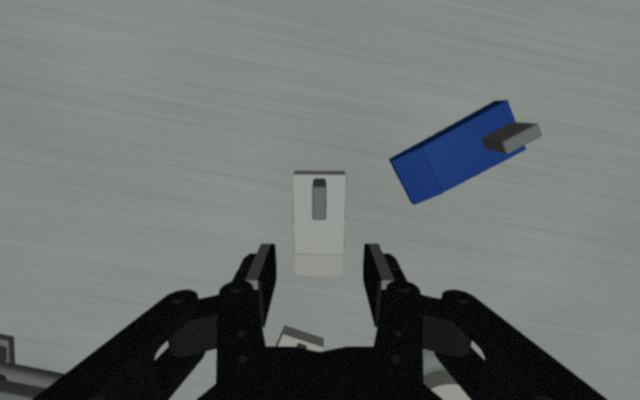

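The wrist view shows the mid slab's fin at (320,200), aligned between the pads. The blue decoy at (460,150) is clear, so I descend and grip.

```bash
python3 -m crank '[[[0,0,42],0,120],[[0,0,84],0,120],[[0,0,110],0,120],[[0,0,125],0,120],[[0,0,125],0,120],[[0,0,125],0,230],[[0,0,125],0,230],[[0,0,125],0,230],[[0,0,125],0,230],[[0,0,125],0,230]]' 50;  python3 -m crank '[[[0,0,0],0,230],[[0,0,0],0,230],[[0,0,-3],0,230],[[0,0,-6],0,230],[[0,0,-6],0,230]]'; python3 - <<'E'
from h import *
th=np.radians(-4.8);x=np.array([np.cos(th),np.sin(th)]);g=np.array([.667,.008])
p=g-.152*x; print(p); to([*p,.04],-4.8)
E
```

```text
time: 2.45
eef_pos: [0.3999, 0.2646, 0.0279]
tcp_rot: [-0.089, 0.996, 0.001, 0.001]
contact_force: [-2.1, 1.9, 6.0]
opening: 0.132
finger_force: 51.4
time: 2.95
eef_pos: [0.3987, 0.2635, 0.0323]
tcp_rot: [-0.089, 0.996, -0.0, -0.0]
contact_force: [0.8, 1.1, -2.1]
opening: 0.132
finger_force: 50.3
[0.51553309 0.02071903]
shift [ -72.1 -259.6   -7.6] yaw 15.0 t 2.95 tcp [0.3987 0.2635 0.0323] F [ 0.8  1.1 -2.1] q6 -1.38 open 0.132
```

```bash
python3 -m crank '[[[-5,-26,-5],0,230],[[-14,-60,-8],3,230],[[-23,-95,-8],6,230],[[-32,-130,-8],9,230],[[-42,-165,-8],12,230],[[-52,-200,-8],15,230],[[-62,-232,-8],15,230],[[-72,-259,-8],15,230],[[-72,-259,-8],15,230],[[-72,-259,-8],15,230]]'; python3 - <<'E'
from h import *
th=np.radians(-4.8);x=np.array([np.cos(th),np.sin(th)]);e=np.array([-x[1],x[0]]);g0=np.array([.667,.008])
s=to([*(g0-.152*x),.027],-4.8)
for n in("top","wrist"):
    c=read_camera(n);P=cloud(c);ok=c["range_z"]>0
    cv2.imwrite(f"pics/{n}2.png",c["frame"])
    q=P[ok&(np.hypot(P[...,0]-g0[0],P[...,1]-g0[1])<.13)]; g=np.c_[(q[:,:2]-g0)@x,(q[:,:2]-g0)@e,q[:,2]]*1000
    po=g[(g[:,2]>78)&(g[:,2]<90)&(g[:,0]>-25)]; print(n,"posts",[(po[k*po[:,1]>0][:,:2].min(0),po[k*po[:,1]>0][:,:2].max(0)) for k in(1,-1) if (k*po[:,1]>0).any()])
    be=g[(abs(g[:,1])<55)&(g[:,2]>50)&(g[:,2]<66)&(abs(g[:,0])<25)]; 
    if len(be):
        print("beam",np.percentile(be,[2,98],axis=0))
        for k in(-1,1):
            b=be[k*be[:,1]>20]; print(k,b.mean(0) if len(b) else 0)
    sl=g[(g[:,2]>18)&(g[:,2]<40)&(g[:,0]<-62)&(abs(g[:,1])<40)]; print("slab",len(sl),np.percentile(sl,[2,98],axis=0) if len(sl) else 0, "near-gate z20-36:",np.percentile(g[(abs(g[:,0])<20)&(abs(g[:,1])<50)&(g[:,2]>17)&(g[:,2]<40)],[2,98],axis=0) if ((abs(g[:,0])<20)&(abs(g[:,1])<50)&(g[:,2]>17)&(g[:,2]<40)).any() else 0)
E
```

```text
time: 3.95
eef_pos: [0.5151, 0.0211, 0.0398]
tcp_rot: [0.043, 0.999, 0.0, -0.001]
contact_force: [-0.4, -0.2, -2.0]
opening: 0.129
finger_force: 50.4
shift [-0.5 -0.4 12.8] yaw -0.1 t 3.95 tcp [0.5151 0.0211 0.0398] F [-0.4 -0.2 -2. ] q6 -1.64 open 0.129
top posts [(array([-12.39455128,  71.28020468]), array([10.87601123, 88.58647295])), (array([-13.52109085, -89.16244195]), array([  9.77734285, -71.3367767 ]))]
beam [[-12.04556506 -53.29792441  52.27681896]
 [  9.7856558   52.83115562  64.79074397]]
-1 [ -1.94676197 -37.41371416  59.47847618]
1 [-2.12443899 37.1022194  59.28403723]
slab 0 0 near-gate z20-36: [[ -9.17376253 -47.96629137  24.79262777]
 [ -5.40888319  46.40314382  34.79372657]]
wrist posts []
slab 1292 [[-114.12008361   -9.1071971    30.12259045]
 [ -86.15531001   12.37581762   32.62333489]] near-gate z20-36: 0
```

View pics/wrist2.png

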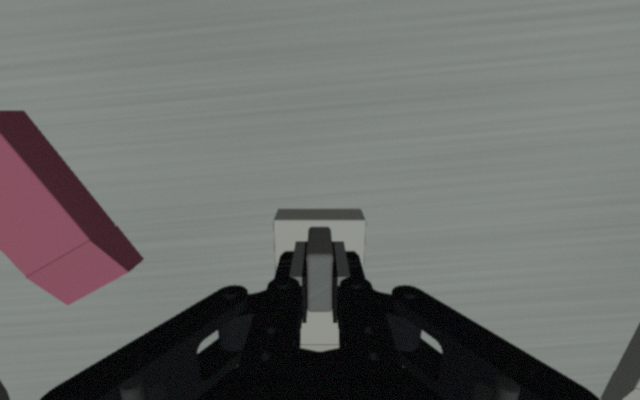

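The spacer is held square at (320,230) and in line with the gate, whose lateral position and yaw agree with the estimate. I lower it to the bench and slide it in.

```bash
python3 -m crank '[[[0,0,7],0,230],[[0,0,13],0,230],[[0,0,13.3],0,230],[[0,0,13.3],0,230]]'; python3 -m crank '[[[-10,0,0],0,230],[[-20,0,0],0,230],[[-30,0,0],0,230],[[-40,0,0],0,230],[[-48,0,0],0,230],[[-54,0,0],0,230],[[-58,0,0],0,230],[[-60,0,0],0,230],[[-60,0,0],0,230],[[-60,0,0],0,230]]'; for i in 1 2 3; do python3 -m crank '[[[-2.5,0,0],0,230],[[-5,0,0],0,230],[[-5,0,0],0,230]]'|grep -E 'eef_pos|force:'; done
```

```text
time: 4.45
eef_pos: [0.5152, 0.0223, 0.0278]
tcp_rot: [0.041, 0.999, -0.0, -0.001]
contact_force: [-4.8, 0.9, 6.9]
opening: 0.13
finger_force: 51.8
time: 5.45
eef_pos: [0.5746, 0.0173, 0.0278]
tcp_rot: [0.041, 0.999, -0.0, -0.001]
contact_force: [-5.4, 0.1, 7.4]
opening: 0.131
finger_force: 52.0
eef_pos: [0.5797, 0.0169, 0.0278]
contact_force: [-4.9, -0.0, 7.7]
finger_force: 52.0
eef_pos: [0.5847, 0.0165, 0.0278]
contact_force: [-4.4, 1.1, 7.8]
finger_force: 52.0
eef_pos: [0.5897, 0.0161, 0.0277]
contact_force: [-3.9, 1.3, 8.2]
finger_force: 52.0
```

I'm pressing about 8 N into the bench, so I ease up 1 mm and then make the last 15 mm slowly.

```bash
python3 -m crank '[[[0,0,-1.2],0,230],[[0,0,-1.2],0,230],[[0,0,-1.2],0,230]]'|grep -E 'eef_pos|force:'; for i in 1 2 3 4 5 6; do python3 -m crank '[[[-1,0,0],0,230],[[-2,0,0],0,230],[[-2,0,0],0,230]]'|grep -E 'eef_pos|contact_force:'; done
```

```text
eef_pos: [0.5899, 0.0157, 0.0278]
contact_force: [0.1, 0.7, -0.4]
finger_force: 50.8
eef_pos: [0.5923, 0.0149, 0.0279]
contact_force: [0.8, -0.5, -1.7]
eef_pos: [0.5944, 0.0148, 0.0282]
contact_force: [-0.3, 1.5, -1.3]
eef_pos: [0.5964, 0.0147, 0.0283]
contact_force: [-0.0, 0.4, -1.6]
eef_pos: [0.5984, 0.0145, 0.0283]
contact_force: [0.9, 0.8, -1.2]
eef_pos: [0.6001, 0.0144, 0.028]
contact_force: [-0.4, 0.1, -2.0]
eef_pos: [0.6007, 0.0144, 0.028]
contact_force: [-4.8, 0.7, 1.1]
```

```bash
for i in 1 2 3 4; do python3 -m crank '[[[-1,0,0],0,230],[[-1,0,0],0,230],[[-1,0,0],0,230]]'|grep -E 'eef_pos|contact_force:'; done
```

```text
eef_pos: [0.6007, 0.0144, 0.028]
contact_force: [-8.3, -0.2, 4.1]
eef_pos: [0.6007, 0.0144, 0.0281]
contact_force: [-11.0, 0.9, 6.5]
eef_pos: [0.6016, 0.0144, 0.0281]
contact_force: [-13.3, 0.6, 6.8]
eef_pos: [0.6029, 0.0144, 0.028]
contact_force: [-11.1, 0.3, 6.4]
```

It held at 0.6007, then gave way and slid at about 11–13 N, which suggests the bar is lifting. I continue gently to the stop.

```bash
for i in 1 2 3 4; do python3 -m crank '[[[-1,0,0],0,230],[[-1,0,0],0,230],[[-1,0,0],0,230]]'|grep -E 'eef_pos|contact_force:'; done
```

```text
eef_pos: [0.6046, 0.0143, 0.028]
contact_force: [-8.8, 0.6, 4.3]
eef_pos: [0.6057, 0.0142, 0.028]
contact_force: [-8.8, 0.9, 4.9]
eef_pos: [0.6058, 0.0142, 0.028]
contact_force: [-12.1, 0.7, 5.7]
eef_pos: [0.6058, 0.0142, 0.0281]
contact_force: [-15.6, 0.6, 9.5]
```

It stopped hard at 0.6058, against the stop. I relax the push, let go and retreat upward and back, then check.

```bash
python3 -m crank '[[[2,0,0],0,230],[[3,0,0],0,230],[[3,0,0],0,230],[[3,0,0],0,110],[[3,0,0],0,110],[[3,0,0],0,110],[[3,0,0],0,110]]'; python3 -m crank '[[[0,0,-15],0,110],[[0,0,-40],0,110],[[10,0,-70],0,110],[[40,0,-100],0,110],[[80,0,-120],0,110],[[120,0,-130],0,110],[[120,0,-130],0,110],[[120,0,-130],0,110]]' ; python3 - <<'E'
from h import *
th=np.radians(-4.8);x=np.array([np.cos(th),np.sin(th)]);e=np.array([-x[1],x[0]]);g0=np.array([.666,.008])
ims=[]
for n in("top","scene"):
    c=read_camera(n);P=cloud(c);ok=c["range_z"]>0;f=c["frame"]
    ims.append(cv2.convertScaleAbs(cv2.resize(f[100:200,270:380] if n=="top" else f[165:275,320:441],(400,364),interpolation=2),alpha=1.6))
    q=P[ok&(np.hypot(P[...,0]-g0[0],P[...,1]-g0[1])<.14)]; g=np.c_[(q[:,:2]-g0)@x,(q[:,:2]-g0)@e,q[:,2]]*1000
    fin=g[(g[:,0]<-30)&(g[:,2]>40)&(g[:,2]<60)&(abs(g[:,1])<30)]; sl=g[(g[:,0]<-15)&(g[:,2]>14)&(g[:,2]<30)&(abs(g[:,1])<50)]
    for k in(fin,sl):
        if len(k): print(n,cv2.minAreaRect(k[:,:2].astype(np.float32)),np.median(k[:,2]))
    b=g[(abs(g[:,1])<50)&(abs(g[:,0])<20)&(g[:,2]>22.5)&(g[:,2]<40)]; print("bar z",np.percentile(b[:,2],[2,50,98]),len(b))
cv2.imwrite("pics/chk.png",np.hstack(ims))
E
```

```text
time: 11.55
eef_pos: [0.608, 0.0136, 0.0287]
tcp_rot: [0.042, 0.999, -0.0, 0.001]
contact_force: [0.2, 0.5, 0.9]
opening: 0.569
finger_force: 0.0
time: 12.35
eef_pos: [0.4879, 0.0239, 0.1598]
tcp_rot: [0.042, 0.999, -0.0, 0.002]
contact_force: [1.0, 0.3, 0.3]
opening: 0.569
finger_force: 0.0
top ((-47.75331115722656, 0.9541285037994385), (1.1231975555419922, 8.475414276123047), 6.460880756378174) 53.9428889638569
top ((-28.62641143798828, 0.48252105712890625), (26.949615478515625, 47.242027282714844), 0.8536964654922485) 21.58507374558072
bar z [22.73134372 27.38735849 38.3961124 ] 54
scene ((-59.267677307128906, 0.7459559440612793), (14.981271743774414, 29.911664962768555), 89.74694061279297) 51.15064682434267
scene ((-52.60877990722656, 1.4181442260742188), (65.1002197265625, 41.03533172607422), 65.2653579711914) 20.499566744957566
bar z [24.86849114 31.08453034 35.5231401 ] 76
```

View pics/chk.png

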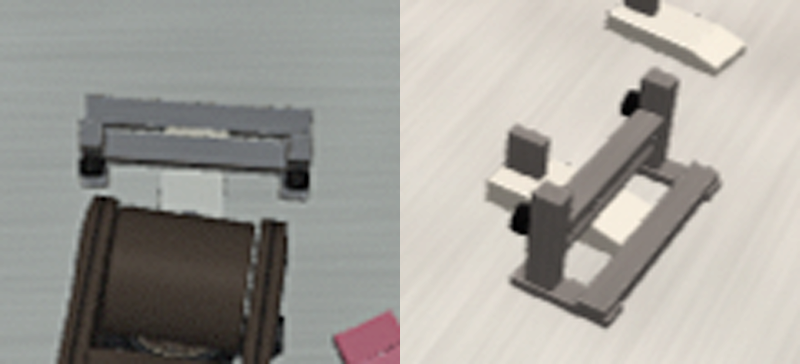

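The mid spacer is under the bar, its nose at about (625,220) in the right-hand crop, close to the stop strip. I want a closer look at the nose tip against the stop and at the whole bench.

```bash
python3 - <<'E'
from h import *
c=read_camera("scene");f=c["frame"];P=cloud(c)
a=cv2.convertScaleAbs(cv2.resize(f[205:262,355:420],(650,570),interpolation=cv2.INTER_CUBIC),alpha=1.8)
cv2.imwrite("pics/nose.png",a)
x=np.array([np.cos(-.0838),np.sin(-.0838)]);e=np.array([-x[1],x[0]]);g0=np.array([.667,.008])
m=(c["range_z"]>0)&(f.min(-1)>0); g=np.stack([(P[...,:2]-g0)@x,(P[...,:2]-g0)@e,P[...,2]],-1)*1000
k=(abs(g[...,1])<20)&(g[...,0]>10)&(g[...,0]<50)&(g[...,2]<25)&m
for lo in range(10,50,3):
    j=k&(g[...,0]>=lo)&(g[...,0]<lo+3)
    if j.sum(): print(lo,j.sum(),np.median(g[j][:,2]).round(1),f[j].mean(0).round())
E
```

```text
10 15 18.3 [139. 149. 154.]
13 17 17.9 [139. 148. 154.]
16 15 17.1 [139. 149. 154.]
19 17 15.9 [139. 149. 154.]
22 17 15.0 [139. 149. 154.]
25 14 14.5 [139. 148. 154.]
28 17 13.6 [120. 129. 134.]
31 14 14.4 [85. 89. 94.]
34 15 14.3 [78. 81. 86.]
37 16 14.6 [78. 81. 87.]
40 12 14.6 [78. 82. 87.]
43 14 14.2 [78. 82. 87.]
46 14 14.7 [78. 81. 86.]
49 8 14.6 [78. 82. 86.]
```

View pics/nose.png

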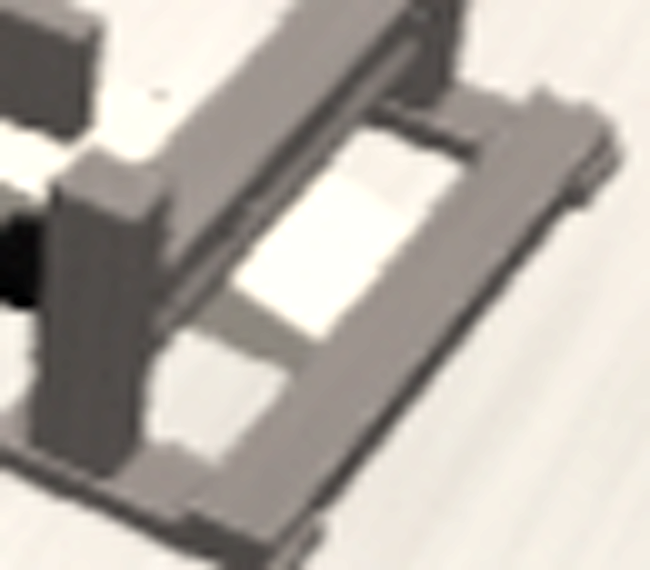

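The nose touches the stop along its whole edge near (380,260). The surface runs from white nose at 13.6 mm height straight onto the stop's grey top at gate x = 30, with no bench showing between. It stalled on the bar, then slid under at about 9–13 N, so it is gripped. The other two spacers have not been touched and stand more than 0.2 m from the gate.

```bash
python3 -c "
from plant import ctrl
print(ctrl.sign_off())"
```

```text
the job is handed in; nothing more can be done
None
```

The 20 mm spacer (`spacer_mid`) went fully home against the stop after pushing in under the bar at about 9–13 N; I judged the grip from that push, without a tug test, left it there, and handed the job in with the other two spacers, the sieve and the jar untouched.

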